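Transfer a field radio station from generator to mains at the changeover switch

TASK

Take the radio station off the generator and put it on the mains at the grey distribution box: push the load breaker (the wide toggle in the middle of the row) off, towards the robot; then push the long changeover lever from its far stop past the click in the middle all the way to its second stop, nearest the robot; then push the load breaker back on, away from the robot. The load breaker must be off whenever the changeover lever is between its stops. Leave the two narrow breakers on, and do not lift, shift or tip any of the things lying about.

Things in the scene. Friction and masses are not known exactly. Their poses are not given: they have to be found in the camera images.
- board: Grey plastic distribution box lying on its back on a plywood base 240 x 320 x 15 mm, fixed to the table. Origin: centre of the base's underside; z up, x away from the robot (turned up to 0.45 rad either way), y left. The box is 200 (x) by 290 (y) mm, its cover 92 mm above the table, with a raised band (x -45 to 45, y -128 to 128 mm) 100 mm above the table.
- row (a point): Centre of the row of module fronts along the box's y, on top (104 mm above the table); the fronts are 45 mm long in x. The handles stick up from them and pivot about a line along y 6 mm below this point. Handle centres from here in y: changeover lever +79 mm, load breaker -26, narrow breakers -87.5 and -105 mm. Only the screwdriver and tape stand on the cover besides.
- changeover (a joint): Changeover lever, black. 0: first stop, leaning 0.66 rad away from the robot (box +x), generator; 0.66: upright, click in the middle, off; 1.32: second stop, leaning 0.66 rad towards the robot (box -x), mains. Springy detents hold it at each; about 0.3 N m carries it over (6 to 8 N at the bar, more nearer the pivot); past each hump it snaps on by itself.
- changeover_bar (a point): Axis of the cross bar at the top of the changeover lever, middle of its length: bar 46 mm long along the box's y, 12 mm thick, 46 mm from the pivot; below it a paddle 36 mm wide and 8 mm thick runs down to the pivot. The bar is about 134 mm above the table at either stop, 144 mm in the middle. Moves with the lever.
- load_breaker (a joint): Load breaker: black two-pole toggle handle, hinged about the same line. 0: on (as at the start), leaning 0.56 rad away from the robot (box +x); 1.12: off, leaning 0.56 rad towards the robot (box -x). Snaps over by itself a little past upright; about 0.1 N m (5 to 8 N) is needed.
- load_breaker_tip (a point): Top middle of the load breaker's handle, 26 mm from the pivot, 120 mm above the table; the handle is 33 mm wide along the box's y and 8 mm thick. Moves with the handle.
- left_narrow_breaker (a joint): The nearer to the load breaker of two narrow single-pole toggles (14.5 mm wide, 26 mm from pivot to top), at the right-hand end of the row. 0: on (as at the start; leaning away from the robot), 1.12: off. To be left alone.
- right_narrow_breaker (a joint): The last narrow toggle of the row, same as its neighbour. To be left alone.
- screwdriver_grip (a point): Loose screwdriver, 110 mm long, lying on the cover between the changeover lever and the cover's near edge, along the box's y; this point is in its red handle. To be left alone.
- tape_center (a point): Loose roll of black tape, 50 mm across, 18 mm high, lying on the cover's far right corner; its centre. To be left alone.
- flask_center (a point): Loose steel vacuum flask, 82 mm across, 257 mm tall, standing on the table; its centre. To be left alone.
- water_center (a point): Loose clear water bottle, 64 mm across, 200 mm tall, standing on the table; its centre. To be left alone.
- mug_center (a point): Loose white mug, 82 mm across, 92 mm tall; its centre. To be left alone.
- microphone_center (a point): Loose desk microphone, base 150 x 100 x 22 mm, about 210 mm tall; centre of the base. To be left alone.
- logbook_center (a point): Loose logbook, 210 x 150 x 14 mm, lying on the table; its centre. To be left alone.

How it is judged:
On the way, in this order (a step that is already met when the one before it is completed fails the run):
1. the load breaker is off, the changeover lever still at its first stop (value of joint load_breaker above 0.95 rad and value of joint changeover below 0.25 rad), for 0.2 s.
2. the changeover lever is at its second stop, the load breaker still off (value of joint changeover above 1.22 rad and value of joint load_breaker above 0.95 rad), for 0.2 s.
3. the load breaker is on again, the lever at its second stop (value of joint load_breaker below 0.17 rad and value of joint changeover above 1.22 rad), for 0.2 s.
At the end, for the whole second after the job is handed in: The changeover lever rests at its second stop (joint above 1.22 of 1.32 rad), the load breaker is on (joint below 0.17 of 1.12 rad), both narrow breakers are still on (below 0.17 rad), the handles at rest (all of step 3 and value of joint each of left_narrow_breaker, right_narrow_breaker below 0.17 rad and velocity of joint changeover between -0.1 and 0.1 rad/s and velocity of joint load_breaker between -0.1 and 0.1 rad/s); the robot touches nothing.
It fails at once if the changeover lever is between its stops (0.3 to 1.1 rad) while the load breaker is on (below 0.6 rad) (value of joint load_breaker below 0.6 rad and value of joint changeover between 0.3 and 1.1 rad).
It fails at once if a narrow breaker is switched off (above 0.6 rad) (value of joint any of left_narrow_breaker, right_narrow_breaker above 0.6 rad).
It fails at once if a loose bystander is lifted or shifted by more than 25 mm (distance of any of screwdriver_grip, tape_center, flask_center, water_center, mug_center, microphone_center, logbook_center from where it was at the start of the episode above 0.025 m).
It fails at once if the flask, water bottle, mug or microphone is tipped by more than 0.4 rad (angle between any of flask_center, water_center, mug_center, microphone_center's own z axis and vertical above 0.4 rad).
It also fails if it takes over 48 s, if anything falls off the work surface, if the arm or the gripper's body presses on something with over 40 N, if the wrist force passes 120 N, or if a joint passes its speed limit or range.

ROBOT

A 7-joint arm with a two-finger parallel gripper is mounted at the origin on the work surface. World frame = base frame: x ahead of the robot, y to its left, z up, the work surface at z = 0. Lengths are in m, angles in rad, forces in N, time in s.
With the tool pointing down it reaches from about 0.425 to 0.925 m from the base axis. Payload 6.8 kg.
Tool frame: the origin (TCP) lies midway between the tips of the shut fingers; the grasp point (between the pads) lies 19 mm behind it; x points along the fingers, z is the direction in which the jaws open and shut, and the axes are right-handed (so a half turn about x gives the same grasp; the last joint's range is limited). The gripper opens to 85 mm and grips with 20 to 120 N. Pads are 22 mm wide; open, the fingers measure 114 mm over their backs; the gripper's body (76 mm by 85 mm) begins 54 mm behind the grasp point. The pads swing forward as they close: fully open they stand 13 mm farther back than shut.
Start: joints at [-1.398, 0.477, 0.022, 1.555, -0.011, 1.109, -0.083], TCP at [0.187, 0.649, 0.231] pointing down, gripper open.
Joint ranges: [-2.96, 2.96], [-0.34, 2.1], [-1.41, 1.46], [0.24, 2.44], [-1.37, 4.51], [0.17, 1.92], [-2.96, 2.96]. Speed limits (rad/s): [2.39, 2.39, 3.14, 3.14, 3.14, 3.14, 3.14].

INTERFACE

Orientations are given as a unit quaternion [w, x, y, z].
In Python, from station import bot gives the robot as it stands. The module is installed in compiled form; this text tells all that it offers.
- The arm moves only by the shell command python3 -m jog 'ROWS' [FORCE]. ROWS is text: rows parted by semicolons, each of 7 numbers parted by spaces: the shift along the tool's x, y, z in mm, then the turn, a rotation vector about the tool's x, y, z in units of 6 degrees (1.0 is 6 degrees), then the finger opening in mm, from 0 to 85.4. A call has 1 to 5 rows; each row shifts and turns the commanded pose from where the row before left it, along the tool's axes as they then stand; what a row does not reach is not made up. A row lasts 1/10 s, in which the tool goes at most 50 mm and 8.59 degrees, less where a joint would pass 70% of its speed; a pose out of reach is approached as far as the arm can. A call with a gripper value outside its range is refused whole. The fingers move at their own pace and stop on an object; FORCE is the grip in N (left out, the last holds). Time passes only in rows, so rows that do not move let the fingers close. It gives the time, the measured TCP pose, the force and the opening at its end, in the units of the state.
- bot.get_obs(): the state, without advancing time (a new reading comes with each control period).
- bot.read_camera(name): name is "scene" or "top"; returns (picture, depth): 400x640x3 uint8, red, green, blue; 400x640 float32, m along the optical axis (not along the pixel's ray), 0 where there is no reading.
- bot.calibration(name): a dict with "fx", "fy", "cx", "cy" (pixels), "T" (4x4, takes a point from camera to world coordinates). Camera axes: x right, y up, looking along -z (the intrinsics and any distortion apply to the point x, -y, -z); pixel columns grow to the right and rows downward; lengths in m; the calibration is good to about 2 mm. A picture is of the moment at which its call begins. calibration takes no time and is no camera call.
- bot.hand_in(): hands the job in, once; it reports no verdict.
The state is a dict: "t": time; "q": joint angles; "joint_vel": joint speeds; "joint_torque": joint torques, N m; "eef_pos": TCP position; "tool_rot": TCP orientation; "contact_force": force on the tool from outside, world axes, zero at the start; "torque": the same for the moment, N m; "gripper_width": opening from 0.0 (shut) to 1.0 (fully open).
Only numpy, scipy, OpenCV 4.12 (cv2) and the standard library are available. Lean on these libraries where they do the work, as an engineer would, in place of code of your own. Each camera call takes 0.05 s, during which the arm holds its last target.

## Working session

There is one attempt and no reset: what is moved stays moved. The work goes in short steps, Python scripts to look and compute and a shell command to move; the robot and the scene stay as the last step left them, time stands still between calls to the robot, and variables do not carry over. Pictures are saved under pics/ and viewed, and the job is handed in when it is done.

```bash
mkdir -p pics
python3 - <<'E'
from station import bot
import cv2,numpy as np
for n in ("scene","top"):
    p,d=bot.read_camera(n); cv2.imwrite(f"pics/{n}0.png",p[...,::-1]); np.savez(f"{n}0.npz",p=p,d=d)
    c=bot.calibration(n); print(n,{k:(np.round(v,4).tolist() if k=="T" else v) for k,v in c.items()})
print(bot.get_obs())
E
```

```text
scene {'fx': 390.76166787940906, 'fy': 390.76166787940906, 'cx': 321.00530120798174, 'cy': 199.03117493677192, 'T': [[-0.7597, -0.5329, 0.3725, 0.9594], [0.6501, -0.6312, 0.423, 0.4693], [0.0097, 0.5636, 0.826, 1.034], [0.0, 0.0, 0.0, 1.0]]}
top {'fx': 394.9523977151182, 'fy': 394.9523977151182, 'cx': 320.06813906872435, 'cy': 193.62882459329725, 'T': [[0.0113, 0.997, -0.0772, 0.4654], [-0.9999, 0.0108, -0.0068, -0.0025], [-0.006, 0.0773, 0.997, 1.2256], [0.0, 0.0, 0.0, 1.0]]}
{'t': 0.1, 'q': array([-1.39809496,  0.47773798,  0.02236462,  1.5563228 , -0.01148432,
        1.10931311, -0.08307685]), 'joint_vel': array([ 2.78811088e-04, -5.50836859e-04,  4.97709555e-04, -3.14729035e-03,
        1.78937383e-03,  1.49287424e-03, -5.23718991e-05]), 'joint_torque': array([ 4.46467791e-03, -5.97756958e+01,  1.61330022e+00, -2.81950629e+01,
        1.27471896e-02,  5.05972712e-03, -6.64154598e-06]), 'eef_pos': array([0.18694201, 0.64805169, 0.23042218]), 'tool_rot': array([ 0.56460875, -0.42550948,  0.56547757,  0.42472786]), 'contact_force': array([0.61020206, 0.49185926, 0.24752622]), 'torque': array([ 0.01166134,  0.04355118, -0.04183324]), 'gripper_width': 0.9979034918710095}
```

View pics/scene0.png

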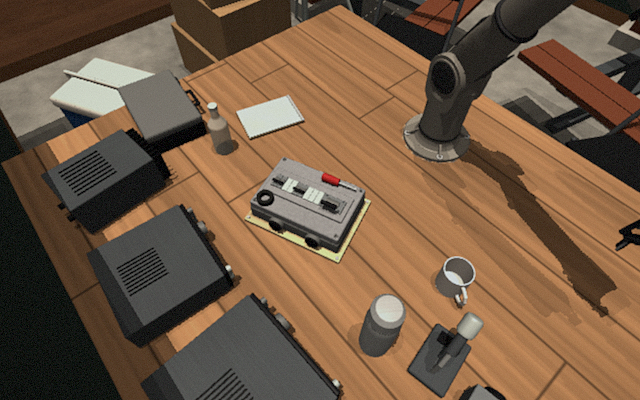

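View pics/top0.png

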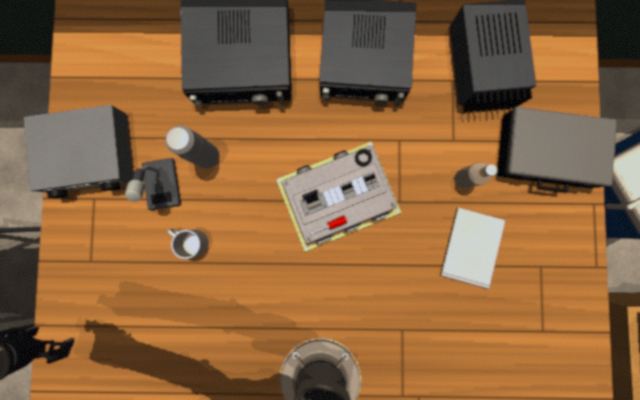

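The top view shows the board around (340,195), rotated, with the red screwdriver at (337,222), tape at (364,157), flask at (180,140), mic at (158,185), and mug at (188,245). I'll enlarge the board next.

```bash
cat > h.py <<'E'
import numpy as np,cv2
from station import bot
def w(n,u,v,z):
    c=bot.calibration(n);T=c["T"]
    r=T[:3,:3]@np.array([(u-c["cx"])/c["fx"],-(v-c["cy"])/c["fy"],-1]);o=T[:3,3]
    return o+r*(z-o[2])/r[2]
def px(n,P):
    c=bot.calibration(n);T=c["T"];q=T[:3,:3].T@(np.asarray(P)-T[:3,3])
    return c["cx"]+c["fx"]*q[0]/-q[2], c["cy"]-c["fy"]*q[1]/-q[2]
def cloud(n,d):
    c=bot.calibration(n);T=c["T"];v,u=np.mgrid[:400,:640]
    P=np.stack([(u-c["cx"])/c["fx"]*d,-(v-c["cy"])/c["fy"]*d,-d],-1)
    return P@T[:3,:3].T+T[:3,3]
def crop(p,x0,y0,x1,y1,s,f):
    cv2.imwrite(f,cv2.resize(p[y0:y1,x0:x1,::-1],None,fx=s,fy=s,interpolation=cv2.INTER_CUBIC))
E
python3 - <<'E'
from h import *
a=np.load("top0.npz");crop(a["p"],270,135,410,255,5,"pics/topc.png")
b=np.load("scene0.npz");crop(b["p"],240,150,380,265,5,"pics/scenec.png")
for n,f in(("top",a),("scene",b)):
    P=cloud(n,f["d"]);ok=f["d"]>0
    m=ok&(P[...,2]>.08)&(P[...,2]<.16)&(P[...,0]>.4)&(P[...,0]<.85)&(abs(P[...,1])<.25)
    # cover band
    q=P[m];print(n,m.sum(),q.min(0),q.max(0))
    mm=m&(P[...,2]<.115)
    r=cv2.minAreaRect((P[mm][:,:2]*1000).astype(np.float32));print(r)
    mt=m&(P[...,2]>.115);print("high",np.round(P[mt],3)[:60].tolist())
E
```

```text
top 6992 [ 0.41147848 -0.23622429  0.08005537] [0.84997028 0.24942558 0.14370876]
((630.6993408203125, 6.6613616943359375), (485.65142822265625, 438.4613037109375), 89.98355865478516)
high [[0.85, 0.247, 0.12], [0.849, 0.235, 0.122], [0.849, 0.206, 0.124], [0.849, 0.2, 0.123], [0.846, 0.249, 0.122], [0.847, 0.247, 0.12], [0.847, 0.244, 0.12], [0.848, 0.242, 0.117], [0.848, 0.239, 0.117], [0.847, 0.236, 0.118], [0.847, 0.233, 0.119], [0.848, 0.23, 0.117], [0.848, 0.224, 0.117], [0.848, 0.222, 0.117], [0.848, 0.219, 0.116], [0.848, 0.216, 0.117], [0.848, 0.213, 0.116], [0.848, 0.21, 0.118], [0.847, 0.207, 0.119], [0.848, 0.204, 0.118], [0.848, 0.201, 0.117], [0.847, 0.198, 0.12], [0.849, 0.196, 0.116], [0.848, 0.19, 0.118], [0.849, 0.187, 0.116], [0.849, 0.184, 0.116], [0.848, 0.181, 0.117], [0.849, 0.178, 0.116], [0.849, 0.176, 0.117], [0.849, 0.17, 0.115], [0.849, 0.167, 0.116], [0.849, 0.164, 0.116], [0.849, 0.161, 0.115], [0.849, 0.153, 0.116], [0.849, 0.138, 0.116], [0.844, 0.247, 0.12], [0.845, 0.245, 0.116], [0.845, 0.242, 0.116], [0.845, 0.239, 0.118], [0.844, 0.235, 0.119], [0
[... 1386 characters left out ...]
, -0.033, 0.116], [0.464, -0.032, 0.115], [0.461, -0.027, 0.117], [0.609, -0.143, 0.121], [0.606, -0.143, 0.119], [0.604, -0.14, 0.12], [0.602, -0.137, 0.121], [0.483, -0.042, 0.116], [0.469, -0.031, 0.116], [0.468, -0.028, 0.117], [0.464, -0.024, 0.117], [0.609, -0.144, 0.115], [0.607, -0.14, 0.118], [0.605, -0.138, 0.118], [0.604, -0.134, 0.121], [0.602, -0.133, 0.12], [0.6, -0.13, 0.122], [0.475, -0.029, 0.117], [0.471, -0.025, 0.118], [0.468, -0.024, 0.116], [0.466, -0.021, 0.117], [0.607, -0.137, 0.116], [0.606, -0.132, 0.119], [0.603, -0.126, 0.124], [0.6, -0.126, 0.12], [0.597, -0.126, 0.118], [0.596, -0.12, 0.123], [0.468, -0.019, 0.116], [0.601, -0.125, 0.118], [0.6, -0.121, 0.121]]
```

View pics/topc.png

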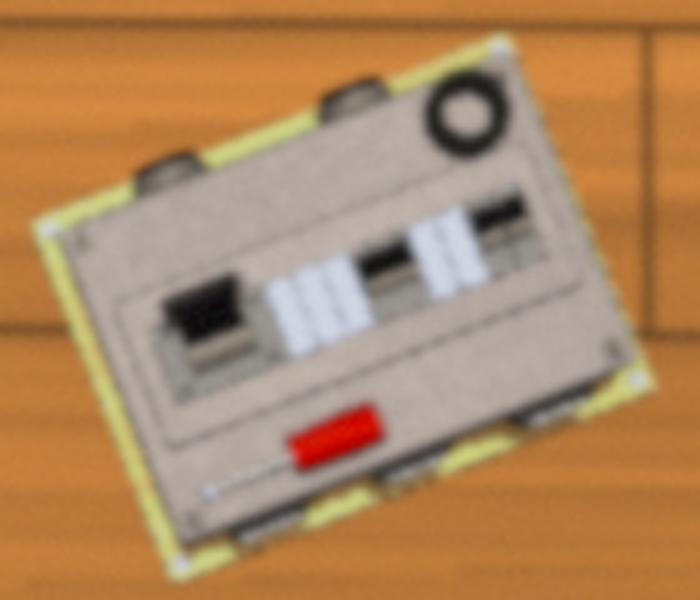

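View pics/scenec.png

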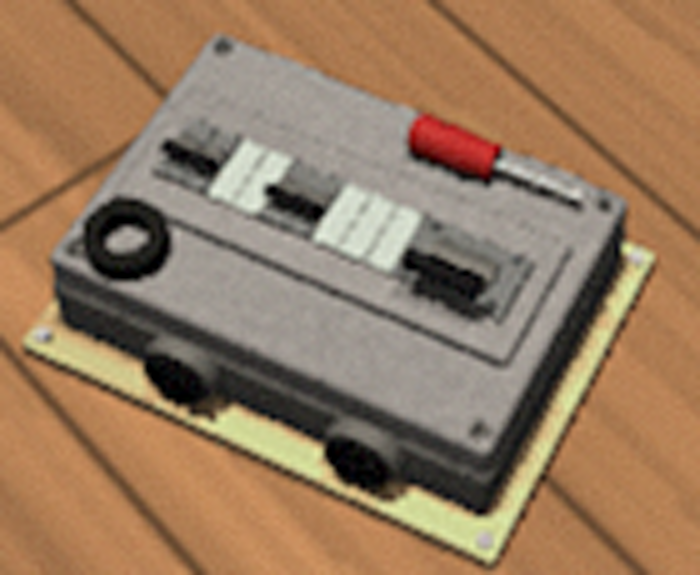

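Run:
```python
from h import *
from scipy.optimize import least_squares
H=.015
C={"FR":(.12,-.16,H),"FL":(.12,.16,H),"NR":(-.12,-.16,H),"NL":(-.12,.16,H)}
O=[("top","FR",(505,35)),("top","FL",(35,225)),("top","NR",(655,385)),("top","NL",(175,582)),
("scene","NL",(655,258)),("scene","FR",(22,345)),("scene","FL",(495,565))]
off={"top":(270,135),"scene":(240,150)}
def bw(x,p): 
    c,s=np.cos(x[2]),np.sin(x[2]); return np.array([x[0]+c*p[0]-s*p[1],x[1]+s*p[0]+c*p[1],p[2]])
def res(x,S=("top","scene")):
    r=[]
    for n,k,(u,v) in O:
        if n in S:
            a=px(n,bw(x,C[k]));r+=[a[0]-((u+.5)/5-.5+off[n][0]),a[1]-((v+.5)/5-.5+off[n][1])]
    return r
for S in (("top",),("scene",),("top","scene")):
    s=least_squares(res,[.6,0,.3],args=(S,));print(S,s.x,np.round(s.fun,1))
x=s.x;np.save("board.npy",x)
for nm,p in {"row":(0,0,.104),"lever bar":(.0282,.079,.1343),"bar2":(-.0282,.079,.1343),"lb tip on":(.0138,-.026,.120),"lb tip off":(-.0138,-.026,.120),"narrow":(.0138,-.0875,.12)}.items():
    P=bw(x,p)
    print(nm,np.round(P,4),[tuple(np.round((np.array(px(n,P))-off[n]+.5)*5-.5)) for n in("top","scene")])
for n in off:
    f=np.load(n+"0.npz");P=cloud(n,f["d"])
    Q=P-[x[0],x[1],0];c,s_=np.cos(x[2]),np.sin(x[2])
    X=c*Q[...,0]+s_*Q[...,1];Y=-s_*Q[...,0]+c*Q[...,1];Z=P[...,2]
    for nm,y0,hw,zt in(("lever",.079,.018,.115),("lb",-.026,.014,.112),("nar",-.096,.014,.112)):
        for rng in ((-.05,.05),):
            m=(f["d"]>0)&(abs(Y-y0)<.035)&(abs(X)<.05)&(Z>zt)&(Z<.16)
            print(n,nm,m.sum(),"X",np.round(np.percentile(X[m],[5,50,95]),4),"Y",np.round([Y[m].min(),Y[m].max()],4),"Zmax",np.round(Z[m].max(),4))
    m=(f["d"]>0)&(abs(X)<.09)&(abs(Y)<.14)&(abs(X)>.05);print("cover z",np.median(Z[m]))
```

```text
('top',) [ 0.55369253 -0.04981045  0.3975879 ] [ 0.5 -1.1 -1.2 -0.4  0.8  0.6 -0.1  0.9]
('scene',) [ 0.55497515 -0.04759975  0.39204028] [ 0.6 -0.5 -0.4  0.1 -0.2  0.2]
('top', 'scene') [ 0.55423057 -0.04899089  0.3952618 ] [ 0.4 -1.2 -1.5 -0.7  0.5  0.5 -0.5  0.6  0.4 -1.1 -0.4 -0.2 -0.1 -0.3]
row [ 0.5542 -0.049   0.104 ] [(np.float64(347.0), np.float64(293.0)), (np.float64(342.0), np.float64(215.0))]
lever bar [0.5498 0.0348 0.1343] [(np.float64(199.0), np.float64(295.0)), (np.float64(443.0), np.float64(274.0))]
bar2 [0.4978 0.0131 0.1343] [(np.float64(237.0), np.float64(389.0)), (np.float64(487.0), np.float64(200.0))]
lb tip on [ 0.577  -0.0677  0.12  ] [(np.float64(382.0), np.float64(251.0)), (np.float64(290.0), np.float64(199.0))]
lb tip off [ 0.5515 -0.0783  0.12  ] [(np.float64(401.0), np.float64(296.0)), (np.float64(313.0), np.float64(165.0))]
narrow [ 0.6007 -0.1244  0.12  ] [(np.float64(483.0), np.float64(210.0)), (np.float64(197.0), np.float64(160.0))]
top lever 140 X [0.0095 0.0224 0.0323] Y [0.0546 0.0998] Zmax 0.1437
top lb 43 X [0.006  0.0101 0.0155] Y [-0.0433 -0.0112] Zmax 0.1253
top nar 47 X [0.0038 0.0098 0.0156] Y [-0.1127 -0.0821] Zmax 0.1249
cover z 0.09165170022549196
scene lever 75 X [0.0234 0.0304 0.0348] Y [0.0573 0.1027] Zmax 0.1426
scene lb 34 X [0.0093 0.0131 0.0154] Y [-0.0409 -0.0081] Zmax 0.1227
scene nar 30 X [0.0087 0.0128 0.0156] Y [-0.1095 -0.0781] Zmax 0.124
cover z 0.09155913865739101
```

```bash
cat >> h.py <<'E'
from scipy.spatial.transform import Rotation as R
B=np.load("board.npy") if __import__("os").path.exists("board.npy") else None
def Rt(): 
    q=bot.get_obs()["tool_rot"];return R.from_quat([q[1],q[2],q[3],q[0]])
def st(target=None,world=None):
    o=bot.get_obs();p=o["eef_pos"];c,s=np.cos(B[2]),np.sin(B[2]);d=p-[B[0],B[1],0]
    Bm=np.array([[c,-s,0],[s,c,0],[0,0,1]]);T=Rt().as_matrix()
    print("t",round(o["t"],2),"pos",np.round(p,4),"box",np.round(1000*Bm.T@d,1),"F box",np.round(Bm.T@o["contact_force"],1),"w",round(o["gripper_width"],2),"q",np.round(o["q"],2))
    print("tool axes in box (cols)\n",np.round(Bm.T@T,3))
    if target is not None: print("shift tool mm",np.round(T.T@(Bm@(np.array(target)-Bm.T@d*1000)),1))
    for sg in(1,-1):
        D=np.column_stack([[0,0,-1],Bm@[-sg,0,0],Bm@[0,sg,0]])
        if np.linalg.det(D)<0: D[:,1]*=-1
        print(sg,"turn units",np.round(R.from_matrix(T.T@D).as_rotvec()/np.radians(6),2))
E
python3 - <<'E'
from h import *
st([40,-26,380])
E
```

```text
t 0.1 pos [0.1869 0.6481 0.2304] box [-70.6 784.7 230.4] F box [0.8 0.2 0.2] w 1.0 q [-1.4   0.48  0.02  1.56 -0.01  1.11 -0.08]
tool axes in box (cols)
 [[-0.001 -0.78   0.626]
 [-0.001  0.626  0.78 ]
 [-1.    -0.    -0.002]]
shift tool mm [-148.6 -593.5 -563.5]
1 turn units [-6.46 -0.02 -0.  ]
-1 turn units [ 2.354e+01 -1.000e-02  2.000e-02]
```

```bash
python3 -m jog '-30 0 0 0 0 0 0;-30 0 0 -1.3 0 0 0;-30 0 0 -1.3 0 0 0;-30 0 0 -1.3 0 0 0;-30 0 0 -1.3 0 0 0' 60; python3 -m jog '0 0 0 -1.2 0 0 0;0 0 0 0 0 0 0'
python3 - <<'E'
from h import *
st([45,-26,380])
E
```

```text
t: 0.6
eef_pos: [0.187, 0.6482, 0.382]
tool_rot: [-0.428, 0.563, -0.429, -0.562]
contact_force: [0.6, 0.6, 0.4]
gripper_width: 0.145
t: 0.8
eef_pos: [0.1872, 0.6487, 0.3819]
tool_rot: [0.394, -0.587, 0.393, 0.588]
contact_force: [-0.1, -0.1, -0.7]
gripper_width: 0.0
t 0.8 pos [0.1872 0.6487 0.3819] box [-70.1 785.2 381.9] F box [-0.1 -0.1 -0.7] w 0.0 q [-1.32  0.39 -0.09  1.34  0.04  1.41  0.55]
tool axes in box (cols)
 [[ 0.    -1.     0.005]
 [ 0.001  0.005  1.   ]
 [-1.    -0.     0.001]]
shift tool mm [   1.1 -119.1 -810.6]
1 turn units [-0.05  0.01  0.  ]
-1 turn units [ 2.995e+01  1.000e-02 -1.000e-02]
```

```bash
for i in 1; do python3 -m jog '0 -20 -40 0 0 0 0;0 -20 -40 0 0 0 0;0 -20 -40 0 0 0 0;0 -20 -40 0 0 0 0;0 -20 -40 0 0 0 0'; done; python3 -m jog '0 -10 -40 0 0 0 0;0 0 -40 0 0 0 0;0 0 -40 0 0 0 0;0 0 -40 0 0 0 0;0 0 -40 0 0 0 0'
python3 - <<'E'
from h import *
st([45,-26,380])
E
```

```text
t: 1.3
eef_pos: [0.3564, 0.4996, 0.3799]
tool_rot: [-0.394, 0.587, -0.396, -0.586]
contact_force: [1.2, 1.1, 0.4]
gripper_width: 0.002
t: 1.8
eef_pos: [0.4406, 0.3182, 0.38]
tool_rot: [0.394, -0.586, 0.396, 0.587]
contact_force: [0.4, -0.2, -0.3]
gripper_width: 0.004
t 1.8 pos [0.4406 0.3182 0.38  ] box [ 36.6 382.6 380. ] F box [ 0.3 -0.4 -0.3] w 0.0 q [-0.81  0.15  0.08  1.67 -0.01  1.32  1.23]
tool axes in box (cols)
 [[-0.002 -1.     0.01 ]
 [-0.001  0.01   1.   ]
 [-1.     0.002 -0.001]]
shift tool mm [ 2.000e-01 -1.250e+01 -4.085e+02]
1 turn units [-0.09 -0.01 -0.02]
-1 turn units [ 2.991e+01 -3.000e-02  1.000e-02]
```

```bash
python3 -m jog '0 -2 -40 0 0 0 0;0 -2 -40 0 0 0 0;0 -2 -40 0 0 0 0;0 -2 -40 0 0 0 0;0 -2 -40 0 0 0 0'; python3 -m jog '0 -2 -40 0 0 0 0;0 0 -40 0 0 0 0;0 0 -40 0 0 0 0;0 0 -40 0 0 0 0;0 0 -40 0 0 0 0'; python3 -m jog '40 0 -4 0 0 0 0;40 0 -4 0 0 0 0;40 0 0 0 0 0 0;40 0 0 0 0 0 0;0 0 0 0 0 0 0'
python3 - <<'E'
from h import *
st([45,-26,180])
E
```

```text
t: 2.3
eef_pos: [0.5257, 0.1373, 0.3801]
tool_rot: [0.394, -0.586, 0.396, 0.587]
contact_force: [0.6, -0.2, -0.4]
gripper_width: 0.002
t: 2.8
eef_pos: [0.6034, -0.0467, 0.38]
tool_rot: [0.394, -0.586, 0.395, 0.587]
contact_force: [0.4, 0.7, 0.3]
gripper_width: 0.003
t: 3.3
eef_pos: [0.6019, -0.0522, 0.2148]
tool_rot: [0.392, -0.583, 0.397, 0.59]
contact_force: [-1.2, 0.2, -0.5]
gripper_width: -0.003
t 3.3 pos [ 0.6019 -0.0522  0.2148] box [ 42.8 -21.3 214.8] F box [-1.   0.7 -0.5] w -0.0 q [-0.28  0.39  0.34  1.76 -0.15  1.03  2.08]
tool axes in box (cols)
 [[-0.012 -1.     0.009]
 [ 0.004  0.009  1.   ]
 [-1.     0.012  0.004]]
shift tool mm [34.7 -2.7 -4.8]
1 turn units [-0.09  0.04 -0.11]
-1 turn units [29.91 -0.18 -0.07]
```

```bash
python3 -m jog '35 -1 -5 0 0 -0.1 0;0 0 0 0 0 0 0;0 0 0 0 0 0 0'
python3 - <<'E'
from h import *
st([45,-26,109])
p,d=bot.read_camera("scene");crop(p,240,110,400,230,5,"pics/s1.png")
E
```

```text
t: 3.6
eef_pos: [0.6096, -0.057, 0.1875]
tool_rot: [-0.397, 0.589, -0.391, -0.585]
contact_force: [0.4, -0.2, -0.1]
gripper_width: 0.006
t 3.6 pos [ 0.6096 -0.057   0.1875] box [ 48.1 -28.7 187.5] F box [ 0.3 -0.3 -0.1] w 0.01 q [-0.26  0.43  0.33  1.78 -0.17  0.95  2.1 ]
tool axes in box (cols)
 [[ 0.01  -1.     0.007]
 [-0.     0.007  1.   ]
 [-1.    -0.01  -0.   ]]
shift tool mm [78.5  3.9  2.7]
1 turn units [-0.07 -0.    0.1 ]
-1 turn units [29.93  0.15  0.  ]
```

View pics/s1.png

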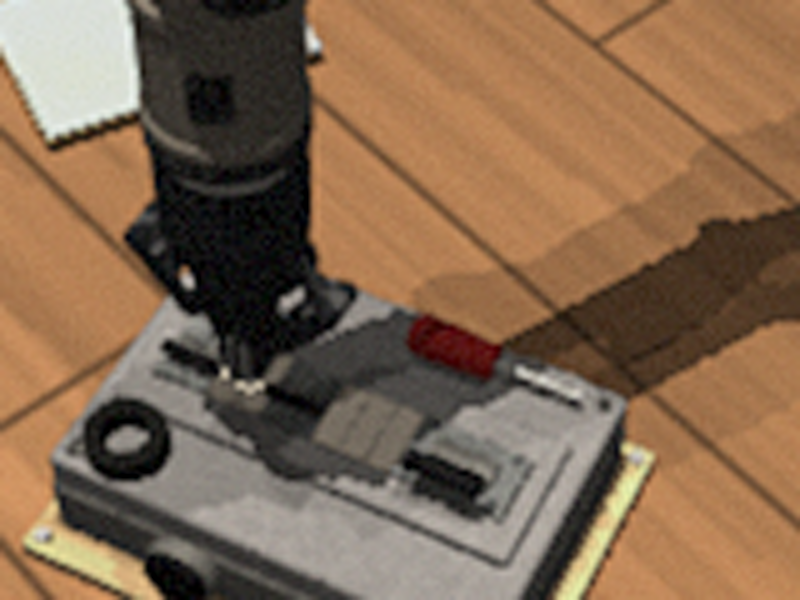

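The closed fingertips (crop ~245,385) hang above the row by the load breaker, and the lever is still leaning away. Next I lower them beyond the toggle.

```bash
python3 -m jog '20 0 1 0 0 0 0;20 0 1 0 0 0 0;18 0 1 0 0 0.1 0;14 0 0 0 0 0 0;0 0 0 0 0 0 0'; python3 -m jog '0 0 0 0 0 0 0;0 0 0 0 0 0 0'
python3 - <<'E'
from h import *
st([45,-26,110])
p,d=bot.read_camera("scene");crop(p,240,130,400,250,5,"pics/s2.png")
print((np.array(px("scene",bot.get_obs()["eef_pos"]))-[240,130]+.5)*5)
E
```

```text
t: 4.15
eef_pos: [0.6081, -0.0535, 0.1129]
tool_rot: [0.393, -0.587, 0.394, 0.588]
contact_force: [0.2, -0.3, 0.9]
gripper_width: -0.0
t: 4.35
eef_pos: [0.6097, -0.0541, 0.1153]
tool_rot: [-0.394, 0.588, -0.394, -0.587]
contact_force: [0.5, 0.8, -1.1]
gripper_width: 0.001
t 4.35 pos [ 0.6097 -0.0541  0.1153] box [ 49.2 -26.  115.3] F box [ 0.7  0.5 -1.1] w 0.0 q [-0.24  0.52  0.3   1.83 -0.2   0.82  2.12]
tool axes in box (cols)
 [[ 0.001 -1.     0.006]
 [-0.001  0.006  1.   ]
 [-1.    -0.001 -0.001]]
shift tool mm [5.3 4.2 0. ]
1 turn units [-0.06 -0.01  0.01]
-1 turn units [2.994e+01 2.000e-02 1.000e-02]
[260.72018921 349.53737778]
```

View pics/s2.png

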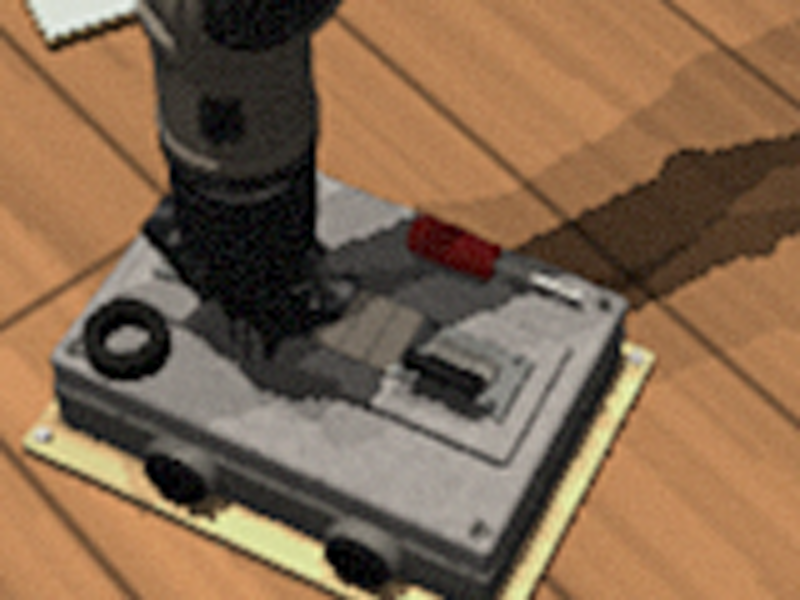

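```bash
python3 -m jog '3 8 0 0 0 0 0;0 8 0 0 0 0 0;0 7 0 0 0 0 0;0 6 0 0 0 0 0;0 4 0 0 0 0 0'; python3 -m jog '0 4 0 0 0 0 0;0 4 0 0 0 0 0;0 4 0 0 0 0 0;0 3 0 0 0 0 0;0 0 0 0 0 0 0'
python3 - <<'E'
from h import *
st([2,-26,111])
E
```

```text
t: 4.9
eef_pos: [0.5824, -0.0652, 0.1139]
tool_rot: [-0.396, 0.59, -0.391, -0.585]
contact_force: [9.0, 3.9, 6.6]
gripper_width: 0.001
t: 5.4
eef_pos: [0.5669, -0.0711, 0.1122]
tool_rot: [-0.395, 0.589, -0.392, -0.586]
contact_force: [7.7, 3.3, 0.7]
gripper_width: -0.004
t 5.4 pos [ 0.5669 -0.0711  0.1122] box [  3.2 -25.3 112.2] F box [8.4 0.1 0.7] w -0.0 q [-0.22  0.46  0.31  1.93 -0.2   0.77  2.16]
tool axes in box (cols)
 [[ 0.006 -1.     0.005]
 [-0.001  0.005  1.   ]
 [-1.    -0.006 -0.001]]
shift tool mm [ 1.2  1.2 -0.7]
1 turn units [-0.05 -0.01  0.06]
-1 turn units [2.995e+01 9.000e-02 2.000e-02]
```

```bash
python3 -m jog '0 3 0 0 0 0 0;0 3 0 0 0 0 0;0 2 0 0 0 0 0;0 0 0 0 0 0 0'
python3 - <<'E'
from h import *
st([-4,-26,111])
p,d=bot.read_camera("scene");crop(p,240,130,400,250,5,"pics/s3.png")
E
```

```text
t: 5.8
eef_pos: [0.5655, -0.0719, 0.1142]
tool_rot: [-0.397, 0.592, -0.389, -0.583]
contact_force: [18.8, 7.9, 0.8]
gripper_width: -0.001
t 5.8 pos [ 0.5655 -0.0719  0.1142] box [  1.5 -25.5 114.2] F box [20.4  0.1  0.8] w -0.0 q [-0.22  0.45  0.3   1.94 -0.2   0.76  2.16]
tool axes in box (cols)
 [[ 0.017 -1.     0.003]
 [-0.004  0.003  1.   ]
 [-1.    -0.017 -0.004]]
shift tool mm [ 3.2  5.6 -0.5]
1 turn units [-0.03 -0.04  0.16]
-1 turn units [29.97  0.25  0.07]
```

View pics/s3.png

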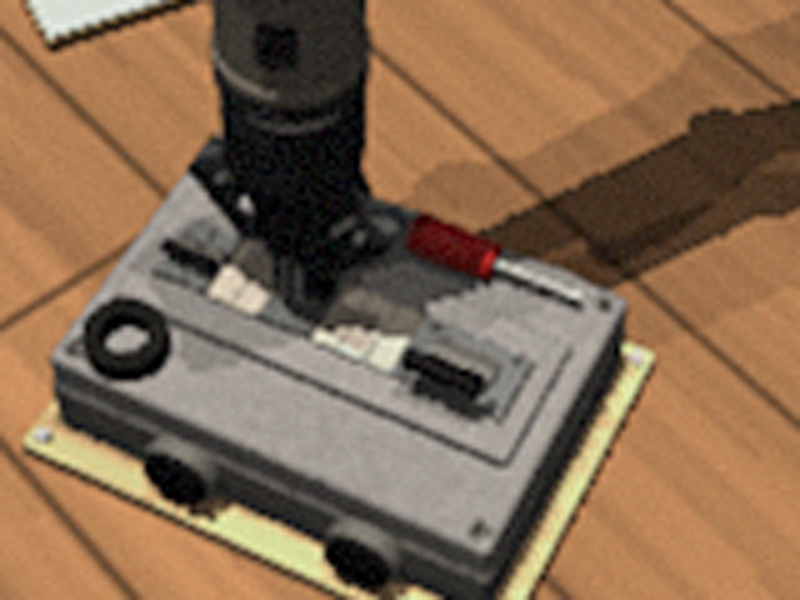

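The force climbs to 20 N with little further travel, which suggests the toggle is at its off stop. I'll back off, rise and look.

```bash
python3 -m jog '0 -8 0 0 0 0 0;0 -8 0 0 0 0 0;-20 -8 0 0 0 0 0;-30 -6 20 0 0 0 0;-10 -6 30 0 0 0 0'; python3 -m jog '0 -4 30 0 0 0 0;0 -2 15 0 0 0 0;0 0 10 0 0 0 0;0 0 0 0 0 0 0'
python3 - <<'E'
from h import *
st([56,79,120])
for n in("scene","top"):
    p,d=bot.read_camera(n);x,y=(240,130) if n=="scene" else (270,135);crop(p,x,y,x+150,y+120,5,f"pics/{n}4.png")
E
```

```text
t: 6.35
eef_pos: [0.5718, -0.0176, 0.1729]
tool_rot: [-0.395, 0.587, -0.396, -0.586]
contact_force: [0.7, 0.6, -0.6]
gripper_width: -0.0
t: 6.75
eef_pos: [0.555, 0.0383, 0.1705]
tool_rot: [0.393, -0.587, 0.394, 0.588]
contact_force: [-0.2, 1.0, 0.3]
gripper_width: -0.002
t 6.75 pos [0.555  0.0383 0.1705] box [ 34.4  80.2 170.5] F box [0.2 1.  0.3] w -0.0 q [-0.43  0.36  0.31  1.92 -0.14  0.89  1.91]
tool axes in box (cols)
 [[-0.002 -1.     0.005]
 [ 0.     0.005  1.   ]
 [-1.     0.002  0.   ]]
shift tool mm [ 50.5 -21.8  -1.2]
1 turn units [-0.05  0.   -0.02]
-1 turn units [ 2.995e+01 -3.000e-02 -1.000e-02]
```

View pics/scene4.png

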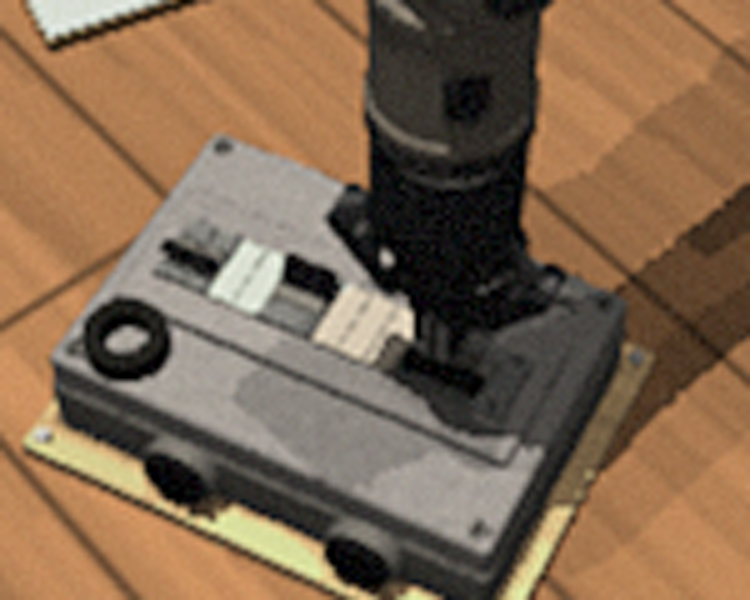

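View pics/top4.png

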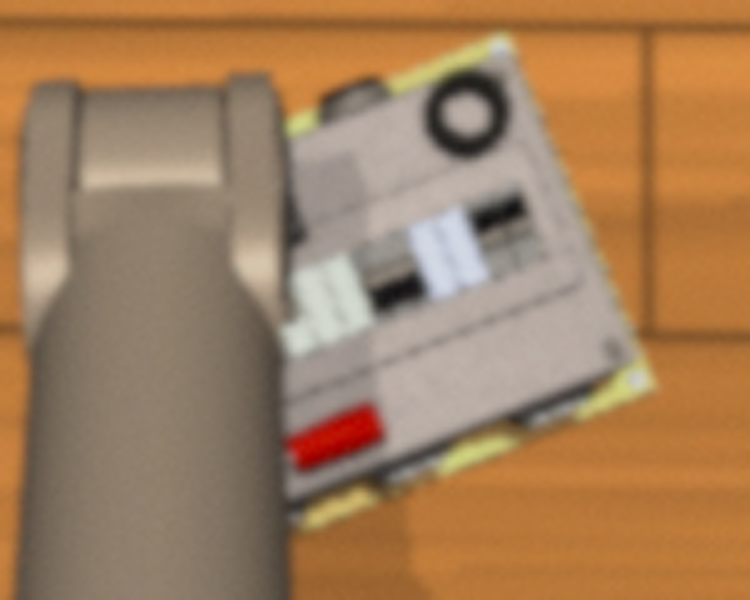

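The load breaker is off: its black tip is now at top crop (398,290), against a predicted (401,296). The narrow breakers are still on and the lever is still leaning away. Next I go beyond the lever and down.

```bash
python3 -m jog '0 -14 -1 0 0 0 0;0 -12 0 0 0 0 0;0 -2 0 0 0 0 0;0 0 0 0 0 0 0;0 0 0 0 0 0 0'
python3 - <<'E'
from h import *
st([60,79,121])
E
python3 -m jog '20 0 0 0 0 0 0;18 0 0 0 0 0 0;10 0 0 0 0 0 0;0 0 0 0 0 0 0;0 0 0 0 0 0 0'
python3 - <<'E'
from h import *
st([60,79,121])
p,d=bot.read_camera("scene");x,y=240,130;crop(p,x,y,x+150,y+120,5,f"pics/s5.png")
E
```

```text
t: 7.35
eef_pos: [0.582, 0.0471, 0.171]
tool_rot: [0.394, -0.587, 0.394, 0.587]
contact_force: [-0.3, -0.6, 0.2]
gripper_width: -0.003
t 7.35 pos [0.582  0.0471 0.171 ] box [ 62.6  78.  171. ] F box [-0.5 -0.4  0.2] w -0.0 q [-0.43  0.4   0.31  1.85 -0.15  0.91  1.91]
tool axes in box (cols)
 [[-0.001 -1.     0.007]
 [-0.     0.007  1.   ]
 [-1.     0.001 -0.   ]]
shift tool mm [50.   2.6  1. ]
1 turn units [-0.06 -0.   -0.01]
-1 turn units [ 2.994e+01 -1.000e-02  0.000e+00]
t: 7.85
eef_pos: [0.5825, 0.0475, 0.1237]
tool_rot: [-0.394, 0.587, -0.394, -0.587]
contact_force: [-0.1, 1.0, 1.3]
gripper_width: -0.0
t 7.85 pos [0.5825 0.0475 0.1237] box [ 63.3  78.1 123.7] F box [0.3 1.  1.3] w -0.0 q [-0.41  0.46  0.29  1.89 -0.18  0.81  1.93]
tool axes in box (cols)
 [[ 0.    -1.     0.006]
 [-0.     0.006  1.   ]
 [-1.    -0.    -0.   ]]
shift tool mm [2.7 3.3 0.8]
1 turn units [-0.06 -0.    0.  ]
-1 turn units [29.94  0.    0.  ]
```

View pics/s5.png

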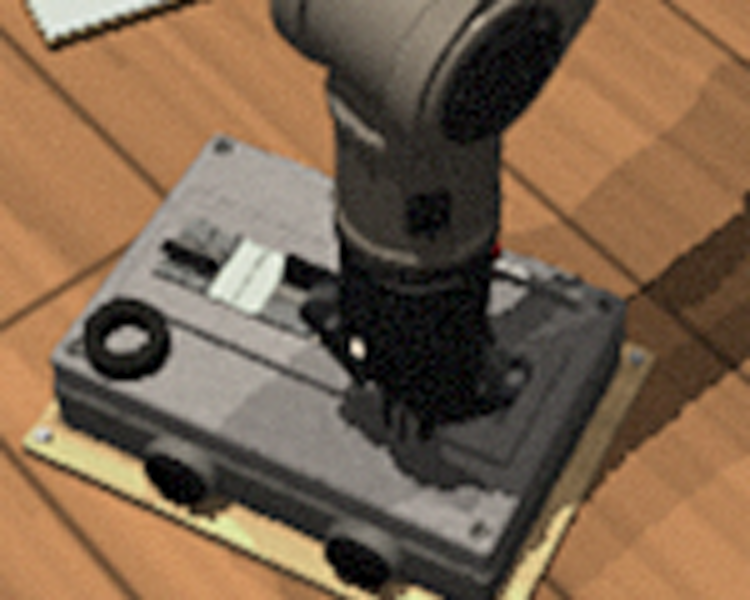

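The fingers are down beyond the lever, clear of the load breaker. Now I push towards the robot.

```bash
python3 -m jog '0 10 0 0 0 0 0;0 8 0 0 0 0 0;0 6 0 0 0 0 0;0 5 0 0 0 0 0;0 5 0 0 0 0 0'; python3 -m jog '0 5 0 0 0 0 0;0 5 0 0 0 0 0;0 5 0 0 0 0 0;0 5 0 0 0 0 0;0 4 0 0 0 0 0';python3 -m jog '0 4 0 0 0 0 0;0 4 0 0 0 0 0;0 3 0 0 0 0 0;0 0 0 0 0 0 0'
python3 - <<'E'
from h import *
st([-9,79,121])
E
```

```text
t: 8.4
eef_pos: [0.5591, 0.0377, 0.128]
tool_rot: [-0.399, 0.592, -0.388, -0.583]
contact_force: [16.5, 7.5, 12.7]
gripper_width: -0.006
t: 8.9
eef_pos: [0.5312, 0.0266, 0.1242]
tool_rot: [-0.396, 0.589, -0.392, -0.586]
contact_force: [11.7, 5.1, -3.9]
gripper_width: -0.001
t: 9.3
eef_pos: [0.5176, 0.0211, 0.1231]
tool_rot: [0.394, -0.587, 0.394, 0.588]
contact_force: [0.7, 0.4, 0.0]
gripper_width: -0.003
t 9.3 pos [0.5176 0.0211 0.1231] box [ -6.8  78.8 123.1] F box [0.9 0.1 0. ] w -0.0 q [-0.4   0.37  0.3   2.04 -0.16  0.75  1.95]
tool axes in box (cols)
 [[-0.001 -1.     0.006]
 [ 0.     0.006  1.   ]
 [-1.     0.001  0.   ]]
shift tool mm [2.1 2.2 0.2]
1 turn units [-0.06  0.   -0.01]
-1 turn units [ 2.994e+01 -2.000e-02 -1.000e-02]
```

```bash
python3 -m jog '0 3 0 0 0 0 0;0 3 0 0 0 0 0;0 0 0 0 0 0 0'; python3 -m jog '0 -10 0 0 0 0 0;0 -10 0 0 0 0 0;-25 -3 0 0 0 0 0;-30 0 -20 0 0 0 0;-10 0 -30 0 0 0 0'; python3 -m jog '0 0 -30 0 0 0 0;0 0 -25 0 0 0 0;0 14 0 0 0 0 0;0 14 0 0 0 0 0;0 0 0 0 0 0 0'
python3 - <<'E'
from h import *
st([-48,-26,111])
for n in("scene","top"):
    p,d=bot.read_camera(n);x,y=(240,130) if n=="scene" else (270,135);crop(p,x,y,x+150,y+120,5,f"pics/{n}6.png")
E
```

```text
t: 9.6
eef_pos: [0.5162, 0.0204, 0.1246]
tool_rot: [-0.395, 0.589, -0.392, -0.586]
contact_force: [7.3, 3.2, 0.4]
gripper_width: -0.001
t: 10.1
eef_pos: [0.5543, -0.017, 0.1902]
tool_rot: [-0.393, 0.588, -0.392, -0.588]
contact_force: [0.9, -0.7, 0.5]
gripper_width: -0.004
t: 10.6
eef_pos: [0.5455, -0.0802, 0.1876]
tool_rot: [0.394, -0.586, 0.395, 0.588]
contact_force: [-0.7, 0.2, -1.3]
gripper_width: -0.003
t 10.6 pos [ 0.5455 -0.0802  0.1876] box [-20.1 -25.4 187.6] F box [-0.5  0.4 -1.3] w -0.0 q [-0.25  0.33  0.36  1.92 -0.14  0.92  2.13]
tool axes in box (cols)
 [[-0.003 -1.     0.007]
 [ 0.002  0.007  1.   ]
 [-1.     0.003  0.002]]
shift tool mm [76.7 27.6 -0.9]
1 turn units [-0.07  0.02 -0.03]
-1 turn units [ 2.993e+01 -4.000e-02 -2.000e-02]
```

View pics/scene6.png

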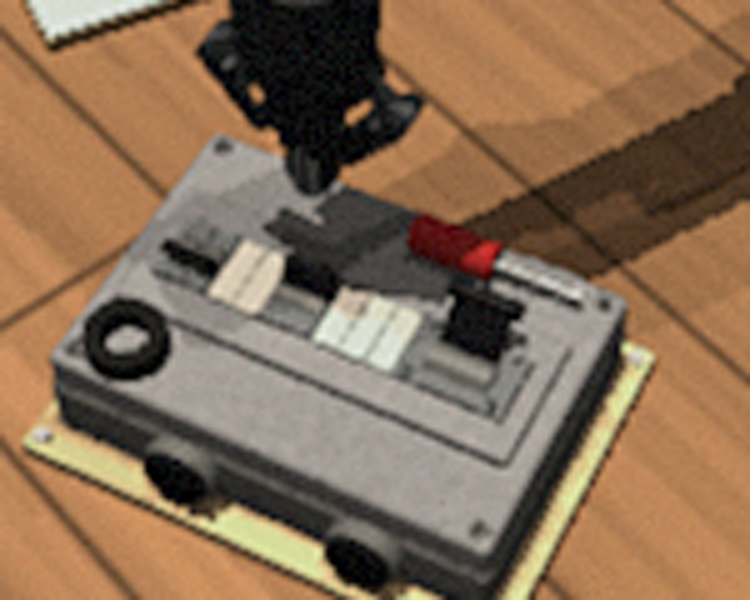

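View pics/top6.png

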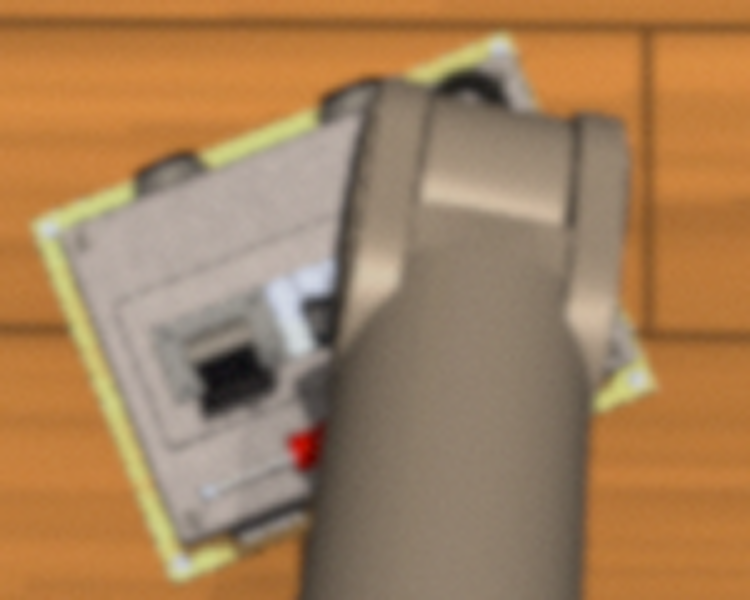

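The lever is at its second stop: bar at scene crop (487,305), predicted (487,300). The load breaker is still off. I'll check clearance to the screwdriver before lowering on the near side.

```bash
python3 -m jog '0 14 0 0 0 0 0;0 12 0 0 0 0 0;0 0 0 0 0 0 0;0 0 0 0 0 0 0';python3 - <<'E'
from h import *
for u,v in((380,410),(385,435),(373,402)):
    P=w("top",270+u/5,135+v/5,.105);c,s=np.cos(B[2]),np.sin(B[2]);d=P[:2]-B[:2];print(c*d[0]+s*d[1],-s*d[0]+c*d[1])
st([-46,-27,111])
E
```

```text
t: 11.1
eef_pos: [0.5239, -0.0897, 0.1885]
tool_rot: [-0.394, 0.587, -0.394, -0.587]
contact_force: [1.3, -0.1, -0.3]
gripper_width: 0.0
-0.07009389819658807 0.007547373166146117
-0.08422018600569647 0.010282394932354673
-0.06442157036911612 0.00950624353088191
t 11.1 pos [ 0.5239 -0.0897  0.1885] box [-43.6 -26.  188.5] F box [ 1.1 -0.6 -0.3] w 0.0 q [-0.25  0.3   0.36  1.96 -0.13  0.9   2.14]
tool axes in box (cols)
 [[ 0.001 -1.     0.006]
 [ 0.     0.006  1.   ]
 [-1.    -0.001  0.   ]]
shift tool mm [77.5  2.4 -1.1]
1 turn units [-0.06  0.    0.01]
-1 turn units [ 2.994e+01  1.000e-02 -0.000e+00]
```

```bash
python3 -m jog '25 2 0 0 0 0 0;22 0 0 0 0 0 0;16 0 0 0 0 0 0;13 0 0 0 0 0 0;0 0 0 0 0 0 0'; python3 -m jog '0 0 0 0 0 0 0;0 0 0 0 0 0 0';python3 - <<'E'
from h import *
st([0,-27,111])
E
```

```text
t: 11.6
eef_pos: [0.5215, -0.0901, 0.1108]
tool_rot: [0.393, -0.587, 0.394, 0.588]
contact_force: [-0.5, -0.3, -0.4]
gripper_width: 0.005
t: 11.8
eef_pos: [0.5231, -0.0905, 0.1131]
tool_rot: [-0.394, 0.588, -0.393, -0.587]
contact_force: [0.4, -0.3, 0.2]
gripper_width: 0.001
t 11.8 pos [ 0.5231 -0.0905  0.1131] box [-44.7 -26.4 113.1] F box [ 0.3 -0.4  0.2] w 0.0 q [-0.21  0.41  0.33  2.02 -0.19  0.74  2.2 ]
tool axes in box (cols)
 [[ 0.001 -1.     0.006]
 [-0.001  0.006  1.   ]
 [-1.    -0.001 -0.001]]
shift tool mm [  2.2 -44.7  -0.4]
1 turn units [-0.06 -0.01  0.01]
-1 turn units [2.994e+01 2.000e-02 1.000e-02]
```

```bash
python3 -m jog '1 -8 0 0 0 0 0;0 -7 0 0 0 0 0;0 -6 0 0 0 0 0;0 -5 0 0 0 0 0;0 -4 0 0 0 0 0'; python3 -m jog '0 -4 0 0 0 0 0;0 -4 0 0 0 0 0;0 -4 0 0 0 0 0;0 -3 0 0 0 0 0;0 0 0 0 0 0 0';python3 - <<'E'
from h import *
st([0,-27,111])
E
```

```text
t: 12.3
eef_pos: [0.5492, -0.0796, 0.1112]
tool_rot: [0.393, -0.586, 0.395, 0.588]
contact_force: [-3.1, -1.0, 1.4]
gripper_width: -0.002
t: 12.8
eef_pos: [0.5586, -0.0755, 0.111]
tool_rot: [0.392, -0.584, 0.397, 0.59]
contact_force: [-18.1, -4.0, 17.6]
gripper_width: -0.001
t 12.8 pos [ 0.5586 -0.0755  0.111 ] box [ -6.2 -26.2 111. ] F box [-18.3   3.3  17.6] w -0.0 q [-0.23  0.46  0.32  1.94 -0.2   0.78  2.17]
tool axes in box (cols)
 [[-0.011 -1.     0.008]
 [ 0.004  0.008  1.   ]
 [-1.     0.011  0.004]]
shift tool mm [-0.1 -6.2 -0.8]
1 turn units [-0.08  0.03 -0.1 ]
-1 turn units [29.92 -0.16 -0.05]
```

```bash
python3 -m jog '0 8 0 0 0 0 0;0 8 0 0 0 0 0;-25 4 0 0 0 0 0;-35 0 0 0 0 0 0;0 0 0 0 0 0 0'
python3 - <<'E'
from h import *
st([-20,-27,111])
for n in("scene","top"):
    p,d=bot.read_camera(n);x,y=(240,130) if n=="scene" else (270,135);crop(p,x,y,x+150,y+120,5,f"pics/{n}7.png")
E
```

```text
t: 13.3
eef_pos: [0.5487, -0.0812, 0.1755]
tool_rot: [-0.396, 0.59, -0.392, -0.585]
contact_force: [1.2, 0.8, 0.1]
gripper_width: 0.0
t 13.3 pos [ 0.5487 -0.0812  0.1755] box [-17.5 -27.6 175.5] F box [1.4 0.3 0.1] w 0.0 q [-0.25  0.35  0.36  1.93 -0.16  0.88  2.14]
tool axes in box (cols)
 [[ 0.008 -1.     0.006]
 [-0.003  0.006  1.   ]
 [-1.    -0.008 -0.003]]
shift tool mm [64.5  3.   0.8]
1 turn units [-0.06 -0.03  0.08]
-1 turn units [29.94  0.12  0.05]
```

View pics/scene7.png

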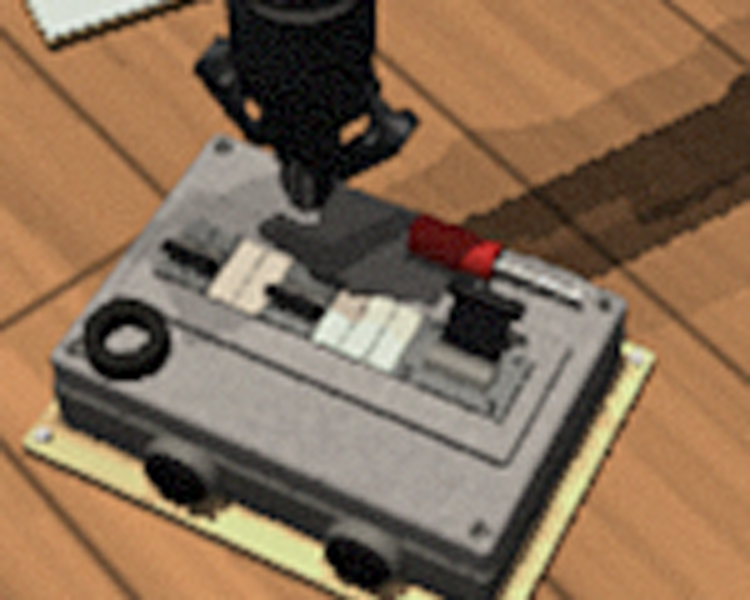

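The load breaker is back on: tip at scene crop (292,300), predicted (290,299). The lever bar is at (487,305), its second stop. I'll rise clear and do one numeric check.

```bash
python3 -m jog '-40 0 0 0 0 0 0;-40 0 0 0 0 0 0;-20 25 0 0 0 0 0;0 0 0 0 0 0 0;0 0 0 0 0 0 0'
python3 - <<'E'
from h import *
st()
p,d=bot.read_camera("scene");cv2.imwrite("pics/fin.png",p[...,::-1])
P=cloud("scene",d);x=B;Q=P-[x[0],x[1],0];c,s=np.cos(x[2]),np.sin(x[2])
X=c*Q[...,0]+s*Q[...,1];Y=-s*Q[...,0]+c*Q[...,1];Z=P[...,2]
for nm,y0,hw,zt in(("lever",.079,.02,.127),("lb",-.026,.014,.115),("nL",-.0875,.006,.115),("nR",-.105,.006,.115)):
    m=(d>0)&(abs(Y-y0)<hw)&(abs(X)<.05)&(Z>zt)&(Z<.16);print(nm,m.sum(),np.median(X[m]))
o=np.load("scene0.npz");od=np.where((abs(o["p"].astype(int)-p).max(2)>60),255,0).astype(np.uint8)
E
```

```text
t: 13.9
eef_pos: [0.522, -0.0902, 0.2705]
tool_rot: [0.394, -0.587, 0.394, 0.588]
contact_force: [-0.4, 1.0, -0.8]
gripper_width: -0.002
t 13.9 pos [ 0.522  -0.0902  0.2705] box [-45.6 -25.6 270.5] F box [ 0.   1.  -0.8] w -0.0 q [-0.28  0.2   0.39  1.88 -0.09  1.08  2.1 ]
tool axes in box (cols)
 [[-0.    -1.     0.006]
 [ 0.001  0.006  1.   ]
 [-1.     0.     0.001]]
1 turn units [-0.06  0.01 -0.  ]
-1 turn units [ 2.994e+01 -0.000e+00 -1.000e-02]
lever 80 -0.02352865519473315
lb 28 0.013016592825791835
nL 11 0.01182312603492457
nR 11 0.012352037345234178
```

View pics/fin.png

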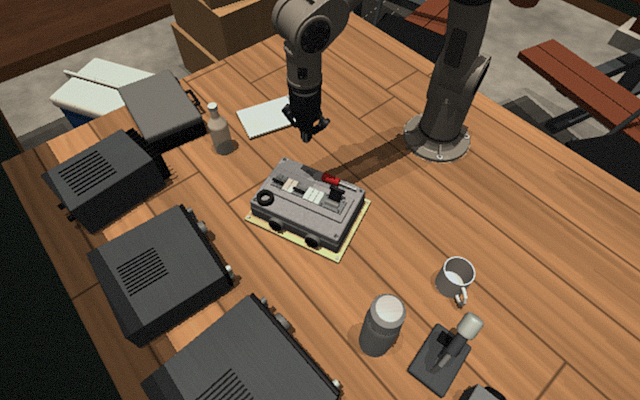

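The arm is clear, the lever leans towards the robot at (337,192), and all the toggles lean away. Every bystander I can see is where it started; the arm hides part of the logbook.

Run:
```python
from station import bot
print(bot.hand_in())
```

```text
the job is handed in; nothing more can be done
None
```

The radio station is switched over to the mains, and I handed the job in at about 14 s; the hand-in gives no verdict. With the gripper shut, I pushed the load breaker off, then the changeover lever through the middle to its second stop, then the load breaker back on.

**Handles:** The last depth check, along the box's x, agrees with the expected positions:

| Handle | Measured | Expected |
|---|---|---|
| Changeover lever | about -24 mm (upper part of the lever) | -28 mm (bar axis at second stop) |
| Load breaker | +13 mm | about +14 mm (on) |
| Left narrow breaker | +12 mm | about +14 mm (on) |
| Right narrow breaker | +12 mm | about +14 mm (on) |

**Forces:** The load breaker pushes peaked at about 20 N (off) and 25 N (on), more than the 5 to 8 N it needs, because I pressed on a little after it reached each stop. The highest reading in the lever push was about 22 N. At the end the arm was clear and touching nothing.

**Loose things:** In the last picture everything I could see was where it started. The arm partly hid the logbook, and I judged this by eye rather than by measurement.

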